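# Check-weigh the dropper bottle from behind the tall bottles

### The job

The small dropper bottle on the wooden stand has to be weighed, but three tall bottles crowd it in. Move all three tall bottles onto the black mat, then stand the dropper bottle upright in the middle of the round pan of the small balance, and finally put each tall bottle back, upright, on the very spot of the stand where it stood at the start. Leave the nasal spray on the stand where it is, and let nothing topple.

Things in the scene. Friction and masses are not known exactly. Their poses are not given: they have to be found in the camera images.
- amber_bottle: Tall bottle of dark brown glass, 66 mm wide and 155 mm tall, full width up to 96 mm, sloping shoulders, white ribbed screw cap (32 mm wide, from 136 to 155 mm above its foot). 0.23 to 0.43 kg. Best gripped across the cap from above; round, any yaw will do. Origin at the centre of its foot, z up its axis. One of the three tall bottles.
- stoppered_bottle: Tall bottle of lighter amber glass, 71 mm wide and 163 mm tall, full width up to 111 mm; neck (36 mm wide) from 128 mm above its foot; flat black stopper with lip (43 mm wide, 150 to 163 mm), fixed, so it carries the bottle. 0.18 to 0.34 kg. Round, any yaw. Origin at the centre of its foot, z up its axis. One of the three tall bottles.
- clear_bottle: Tall bottle of clear glass, 75 mm wide and 154 mm tall, full width up to 92 mm; neck (33 mm wide) from 111 mm above its foot; flat clear stopper with lip (43 mm wide, 142 to 154 mm), fixed, so it carries the bottle. 0.18 to 0.34 kg. Round, any yaw. Origin at the centre of its foot, z up its axis. One of the three tall bottles.
- dropper: The small dropper bottle that is wanted: amber glass, 30 mm wide up to 45 mm above its foot, black collar (19 mm wide, 57 to 69 mm), thin black teat, 91 mm tall, 0.04 kg; round. Origin at the centre of its foot, z up. It starts near the back edge of the stand with a tall bottle close at its left, right and front, each about 60 mm away: the gripper does not fit down between them.
- spray: Bystander: a light nasal spray bottle, 27 mm wide, 118 mm tall, with a white flange and thin white pointed tip, standing at the front left corner of the stand. Origin at the centre of its foot. It must stay where it is.
- stand: Fixed wooden board, 200 (x) by 220 (y) mm, 12 mm thick, with a ledge 10 mm wide and 10 mm higher along its back edge (+x). Origin at the centre of its underside; the bottles stand on its top at z = 12 mm. Its x points away from the robot, turned by up to 0.15 rad.
- mat: Fixed flat black rubber mat, 200 by 200 mm, 4 mm thick, empty, on the table to the left or the right of the stand. Origin at the centre of its underside; its top is at z = 4 mm. It has room for the three tall bottles, whose axes should stand 15 mm or more inside its edges.
- pan (a point): Centre of the upper face of the round dark steel pan (96 mm across, flat, no rim, 48 mm above the table, fixed) of the small white balance (150 by 130 mm), which stands on the other side of the stand from the mat. z up. (The larger balance with a square pan at the back of the room is not meant.)
Mind the look-alikes: they are no part of the job. What is shaped like the stoppered_bottle but purple is not meant. What is shaped like the dropper but green is not meant.

How it is judged:
By the outcome, as a careful person would: the job done as asked, in the order asked, and still so for the second after the job is handed in, with the robot touching nothing.
It also fails if it takes over 147 s, if anything falls off the work surface, if the arm or the gripper's body presses on something with over 40 N, if the wrist force passes 120 N, or if a joint passes its speed limit or range.

### The arm

A 7-joint arm with a two-finger parallel gripper is mounted at the origin on a cart in front of the work surface, level with it; the furniture and walls round the work are solid. World frame = base frame: x ahead of the robot, y to its left, z up, the work surface at z = 0. Lengths are in m, angles in rad, forces in N, time in s.
With the tool pointing down it reaches from about 0.4 to 0.85 m from the base axis. Payload 10.4 kg.
Tool frame: the origin (TCP) lies at the very end of the fingers, on their centre line; the grasp point (between the pads) lies 19 mm behind it (grip_point_offset is the distance from the TCP to the grasp point, in m); z points along the fingers, y is the line along which they close (so a half turn about z gives the same grasp; the last joint's range is limited). The gripper opens to 87 mm and grips with 3 to 60 N. Pads are 19 mm wide; open, the fingers measure 117 mm over their backs; the gripper's body (75 mm by 190 mm) begins 51 mm behind the grasp point.
Start: joints at [1.271, 0.332, -0.065, 1.46, 0.022, 1.35, -0.088], TCP at [0.171, -0.601, 0.223] pointing down, gripper open.
Joint ranges: [-2.6, 2.6], [-0.5, 2.12], [-1.47, 1.34], [0.16, 2.42], [-1.27, 4.41], [0.06, 2.06], [-2.6, 2.6]. Speed limits (rad/s): [2.22, 2.22, 2.79, 2.79, 3.14, 3.14, 3.14].

### API

Orientations are given as a unit quaternion [x, y, z, w].
In Python, from bench import * gives the robot as it stands.
- The arm moves only by the tool play_rows, never from a script. Its argument "increments" is text: rows parted by semicolons, each of 7 numbers parted by spaces: the turn, a rotation vector about the tool's x, y, z in rad, then the shift along the tool's x, y, z in m, then the opening, from 0 (shut) to 1 (fully open). A call has 1 to 8 rows; each row is the pose to reach, as a shift and turn from the pose commanded when the call began, along the tool's axes at that moment; what a row does not reach only later rows make up. A row lasts 1/10 s, in which the tool goes at most 50 mm and 8.59 degrees, less where a joint would pass 70% of its speed; a pose out of reach is approached as far as the arm can. A call with a gripper value outside its range is refused whole. The fingers move at their own pace and stop on an object; "grip_force" is the grip in N (left out, the last holds). Time passes only in rows, so rows that repeat a pose let the fingers close. It gives the time, the measured TCP pose, the force, the opening and the grip force at its end, in the units of the state.
- read_state(): the state, without advancing time (a new reading comes with each control period).
- camera(name): name is "scene" or "top" or "wrist"; returns a dict with "color" (400x640x3 uint8, red, green, blue), "fx", "fy", "cx", "cy" (pixels), "k1" (the pictures are not rectified: a ray, as slopes to the right and down, at radius r is drawn at 1 + k1 r^2 times it, then the intrinsics apply), "camera_from_world" (4x4, takes a point from world to camera coordinates); the wrist camera has in their place "mount" (4x4, takes a point from camera to tool coordinates, whose origin is the TCP and whose axes are the flange's). Camera axes: x right, y down, z forward; pixel columns grow to the right and rows downward; lengths in m; the calibration is good to about 2 mm. A picture is of the moment at which its call begins: read the wrist's pose just before it. There is no depth.
- close_job(): hands the job in; it is judged then, once.
The state is a dict: "time": time; "joint_positions": joint angles; "joint_vel": joint speeds; "joint_torque": joint torques, N m; "ee_pos": TCP position; "eef_rot": TCP orientation; "ft_force": force on the tool from outside, world axes, zero at the start; "torque": the same for the moment, N m; "width": finger opening in m; "grip_force": force on a finger pad.
Only numpy, scipy, OpenCV 4.12 (cv2) and the standard library are available. Lean on these libraries where they do the work, as an engineer would, in place of code of your own. Each camera call takes 0.05 s, during which the arm holds its last target. There are 200 camera calls.

## Working session

There is one attempt and no reset: what is moved stays moved. The work goes in short steps, Python scripts to look and compute and a tool call to move; the robot and the scene stay as the last step left them, time stands still between calls to the robot, and variables do not carry over. Pictures are saved under pics/ and viewed, at most 14 in all, crops included, and the job is handed in when it is done.

Besides the shell and the picture viewer there is one more tool, called in YAML: its name, and indented under it one key for each argument. play_rows: Moves the arm, as the interface text tells. Its arguments: {"type":"object","properties":{"increments":{"type":"string"},"grip_force":{"type":"number"}},"required":["increments"]}

```bash
mkdir -p pics; ls
python3 - <<'E'
from bench import *
import cv2
s=read_state();print(s)
for n in("scene","top"):
    c=camera(n);cv2.imwrite(f"pics/{n}0.png",c["color"][:,:,::-1]);print(n,c["fx"],c["fy"],c["cx"],c["cy"],c["k1"],c["camera_from_world"])
E
```

```text
pics
{'time': 0.0, 'joint_positions': array([ 1.27139177,  0.33286226, -0.06468633,  1.46093672,  0.0216518 ,
        1.34991867, -0.08847871]), 'joint_vel': array([ 0.00113748, -0.00046731, -0.00030802, -0.00096292, -0.00094275,
       -0.00078546,  0.00135345]), 'joint_torque': array([ 9.24808091e-06, -6.23243737e+01,  2.48102011e-02, -3.89897239e+01,
       -6.12826715e-02,  4.00313688e-02,  1.35512933e-04]), 'ee_pos': array([ 0.17066405, -0.60084157,  0.22176213]), 'eef_rot': array([ 9.90434627e-01,  1.37980942e-01, -1.58656074e-04, -6.96433404e-04]), 'ft_force': array([-0.51131758,  1.05220903, -0.3495598 ]), 'torque': array([-0.0259283 , -0.00547818,  0.00384004]), 'grip_force': 0.0, 'width': 0.0872077696963347}
scene 391.9529761583653 391.9529761583653 322.52902411625246 203.44518043892947 0.015102851940379696 [[-0.76141496 -0.64825959 -0.00259888  0.41987224]
 [-0.48976521  0.5778722  -0.65283517  0.33141645]
 [ 0.42470849 -0.49580562 -0.75749553  0.73812656]
 [ 0.          0.          0.          1.        ]]
top 383.3477428028802 383.3477428028802 320.6081252459746 195.60076966499193 -0.06931077919155283 [[-0.01665884 -0.99962242 -0.02185184  0.02059965]
 [-0.99410771  0.0189002  -0.10673629  0.56729706]
 [ 0.107109    0.01994498 -0.99404721  1.10707854]
 [ 0.          0.          0.          1.        ]]
```

View pics/scene0.png

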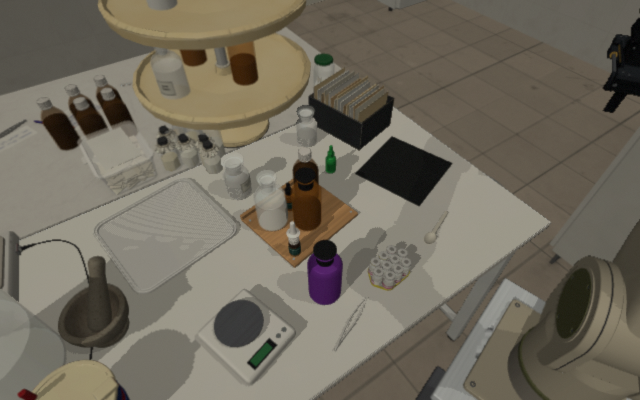

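View pics/top0.png

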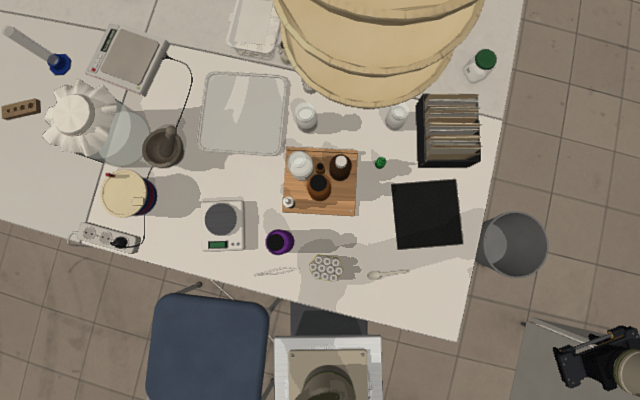

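The scene view shows the stand at (300,215) with the clear bottle (270,200), stoppered (307,200), amber (305,165) and dropper (288,195). The spray is at (294,240), the purple look-alike at (325,270), the green one at (331,160), the mat at (405,168) and the small balance at (240,325). In the top view the stand is at (320,182), the mat at (427,213) and the pan at (221,220).

```bash
cat > h.py <<'E'
import numpy as np, cv2
from bench import *
from scipy.spatial.transform import Rotation as R
def cam(n):
    if n=="wrist":
        s=read_state();c=camera(n);T=np.eye(4);T[:3,:3]=R.from_quat(s["eef_rot"]).as_matrix();T[:3,3]=s["ee_pos"]
        c["wc"]=T@c["mount"]
    else:
        c=camera(n);c["wc"]=np.linalg.inv(c["camera_from_world"])
    return c
def ray(c,u,v):
    K=np.array([[c["fx"],0,c["cx"]],[0,c["fy"],c["cy"]],[0,0,1.]])
    p=cv2.undistortPoints(np.array([[[u,v]]],float),K,np.array([c["k1"],0,0,0,0.]))[0,0]
    return c["wc"][:3,3],c["wc"][:3,:3]@np.array([p[0],p[1],1])
def onz(c,u,v,z):
    o,d=ray(c,u,v);return o+d*(z-o[2])/d[2]
def tri(*obs):
    A=np.zeros((3,3));b=np.zeros(3)
    for c,u,v in obs:
        o,d=ray(c,u,v);d=d/np.linalg.norm(d);P=np.eye(3)-np.outer(d,d);A+=P;b+=P@o
    x=np.linalg.solve(A,b);
    res=[np.linalg.norm(np.cross(x-ray(c,u,v)[0],ray(c,u,v)[1]/np.linalg.norm(ray(c,u,v)[1]))) for c,u,v in obs]
    return x.round(4),np.round(res,4)
def proj(c,p):
    W=np.linalg.inv(c["wc"]);q=W[:3,:3]@np.asarray(p)+W[:3,3];x,y=q[0]/q[2],q[1]/q[2];f=1+c["k1"]*(x*x+y*y)
    return np.array([c["fx"]*x*f+c["cx"],c["fy"]*y*f+c["cy"]])
def save(n,im,box=None,k=1):
    if box: u0,v0,u1,v1=box; im=im[v0:v1,u0:u1]
    cv2.imwrite(f"pics/{n}.png",cv2.resize(im,None,fx=k,fy=k,interpolation=cv2.INTER_CUBIC)[:,:,::-1])
E
python3 - <<'E'
from h import *
a=cam("scene")["color"][135:265,235:365];b=cam("top")["color"][130:230,270:370]
b=cv2.resize(b,(400,400),interpolation=2);a=cv2.resize(a,(400,400),interpolation=2)
cv2.imwrite("pics/crop1.png",np.hstack([a,b])[:,:,::-1])
E
```

```text
(no output)
```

View pics/crop1.png

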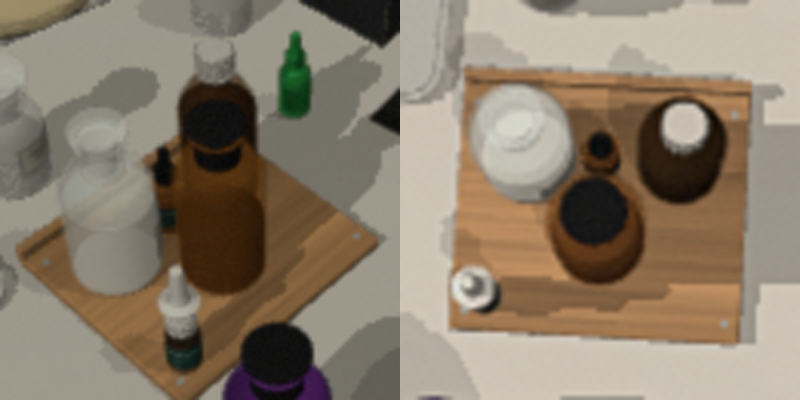

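The crop shows the clear bottle's stopper at scene (266.5,178) / top (299,162), the stoppered one's at (305.5,176) / (318.5,183), and the amber bottle's white cap at (305,151) / (341,162). The dropper's teat is at (288,184) / (320,166).

Candidates:
- **Stoppered shape:** brown at (307,200) or purple at (325,270). The brown one on the stand is meant.
- **Dropper shape:** amber at (288,195) or green at (331,160). The amber one between the bottles is meant.

The crop confirms both.

Run:
```python
from h import *
S=cam("scene");T=cam("top")
f=lambda u,v:(S,235+u/3.077,135+v/3.077)
g=lambda u,v:(T,270+(u-400)/4,130+v/4)
for n,a,b in (("clear",(97,130),(517,128)),("stop",(217,125),(594,211)),("amber",(215,50),(685,125)),("tip",(163,150),(600,142)),("green_none",(295,35),(295,35))):
    if n[0]!='g': print(n,tri(f(*a),g(*b)))
# mat corners & pan
for n,c in(("S",S),("T",T)):
    h=cv2.cvtColor(c["color"],cv2.COLOR_RGB2HSV)
    m=(h[...,2]<60).astype(np.uint8)
    k,l,st,ce=cv2.connectedComponentsWithStats(m)
    pt=(405,168) if n=="S" else (427,213)
    mm=(l==l[pt[1],pt[0]]).astype(np.uint8)
    cn=max(cv2.findContours(mm,0,2)[0],key=cv2.contourArea)
    q=cv2.approxPolyDP(cv2.convexHull(cn),8,True)[:,0]
    print(n,"mat",q.tolist(),[onz(c,u,v,.004).round(3).tolist() for u,v in q])
    pt=(240,322) if n=="S" else (221,220)
    v=h[...,2].astype(int);ff=c["color"].copy();mk=np.zeros((402,642),np.uint8)
    cv2.floodFill(ff,mk,pt,0,(12,)*3,(12,)*3,cv2.FLOODFILL_FIXED_RANGE|(255<<8)|cv2.FLOODFILL_MASK_ONLY)
    cn=max(cv2.findContours(mk[1:-1,1:-1],0,2)[0],key=cv2.contourArea);e=cv2.fitEllipse(cv2.convexHull(cn));print("pan",e,onz(c,*e[0],.048).round(4))
    if n=="S":E=e
print("pan tri",tri((S,*E[0]),(T,*e[0])))
for u,v in((467,66),(750,83),(738,342),(450,328)):print("corner",onz(*g(u,v),.012).round(3))
print("purple",onz(T,280,242,.16),"green",onz(T,380,162,.09),"board corners")
```

```text
clear (array([0.6475, 0.0662, 0.1668]), array([0.0055, 0.0055]))
stop (array([0.587 , 0.0131, 0.1713]), array([0.0009, 0.0009]))
amber (array([ 0.6436, -0.0475,  0.1677]), array([0.0011, 0.0011]))
tip (array([0.6465, 0.0107, 0.1032]), array([0.0023, 0.0023]))
S mat [[391, 137], [451, 163], [419, 205], [356, 173]] [[0.616, -0.397, 0.004], [0.421, -0.411, 0.004], [0.408, -0.216, 0.004], [0.603, -0.205, 0.004]]
pan ((238.4191436767578, 323.1678771972656), (43.7586555480957, 50.97556686401367), 55.81390380859375) [0.5027 0.3088 0.048 ]
T mat [[455, 180], [462, 242], [398, 248], [391, 185]] [[0.611, -0.4, 0.004], [0.422, -0.412, 0.004], [0.408, -0.218, 0.004], [0.599, -0.204, 0.004]]
pan ((220.3997039794922, 218.751953125), (30.574909210205078, 31.65726661682129), 51.076602935791016) [0.503  0.3054 0.048 ]
pan tri (array([0.504 , 0.3074, 0.0435]), array([0.001, 0.001]))
corner [0.723 0.112 0.012]
corner [ 0.705 -0.104  0.012]
corner [ 0.508 -0.09   0.012]
corner [0.522 0.126 0.012]
purple [0.4340926  0.11570081 0.16      ] green [ 0.65376739 -0.16070087  0.09      ] board corners
```

Measured heights agree with the text: tops at 0.167, 0.171, 0.168 and 0.103, and the pan at about 0.045. Next I go above the stand with yaw 0, for a closer look with the wrist camera.

play_rows:
  increments: "0 0 0.277 0.541 -0.481 -0.14 1;0 0 0.277 0.541 -0.481 -0.14 1;0 0 0.277 0.541 -0.481 -0.14 1;0 0 0.277 0.541 -0.481 -0.14 1;0 0 0.277 0.541 -0.481 -0.14 1;0 0 0.277 0.541 -0.481 -0.14 1;0 0 0.277 0.541 -0.481 -0.14 1;0 0 0.277 0.541 -0.481 -0.14 1"
  grip_force: 25

```text
time: 1.1
ee_pos: [0.3825, -0.2681, 0.2991]
eef_rot: [1.0, -0.0, 0.0, 0.0]
ft_force: [1.0, -1.1, -0.1]
width: 0.0873
grip_force: 0.0
```

play_rows:
  increments: "0 0 0 0.17 -0.27 -0.06 1;0 0 0 0.17 -0.27 -0.06 1;0 0 0 0.17 -0.27 -0.06 1;0 0 0 0.17 -0.27 -0.06 1;0 0 0 0.17 -0.27 -0.06 1;0 0 0 0.17 -0.27 -0.06 1;0 0 0 0.17 -0.27 -0.06 1;0 0 0 0.17 -0.27 -0.06 1"

```text
time: 1.9
ee_pos: [0.5529, 0.0043, 0.3587]
eef_rot: [1.0, 0.003, 0.0, -0.001]
ft_force: [-0.5, -0.9, 0.1]
width: 0.087
grip_force: 0.0
```

Run:
```python
from h import *
c=cam("wrist");s=read_state();print(s["ee_pos"],s["eef_rot"],s["joint_positions"].round(2));save("w1",c["color"]);np.save("w1.npy",c,allow_pickle=True)
for n,p in (("clear",(.6475,.0662,.166)),("stop",(.587,.0131,.175)),("amber",(.6436,-.0475,.167)),("drop",(.6465,.0107,.103))):print(n,proj(c,p).round(1))
```

```text
[0.55225371 0.00175907 0.35834415] [ 9.99998637e-01  1.59317566e-03 -9.02224195e-05 -4.24565578e-04] [ 0.48  0.19 -0.66  1.39  0.12  1.6  -1.74]
clear [257.2  95.2]
stop [303. 149.]
amber [355.4  99.3]
drop [306.   98.6]
```

View pics/w1.png

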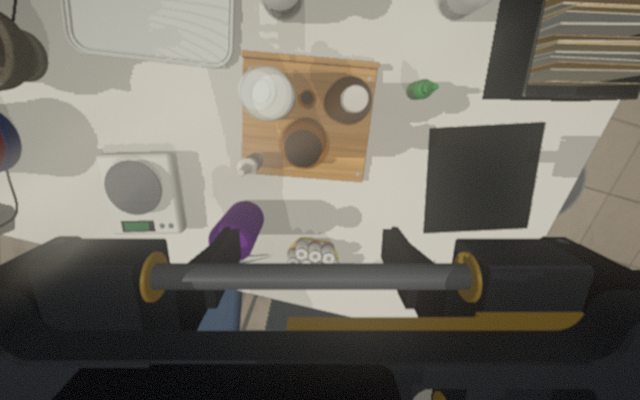

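The wrist view agrees with the predictions: clear stopper (264,93), black stopper (304,148), white cap (355,99), teat (307,99). Only the clear one is about 7 px off, so I fit the tops more exactly by colour.

Run:
```python
from h import *
W=np.load("w1.npy",allow_pickle=True).item();T=cam("top");S=cam("scene")
def fit(c,pt,lo,hi,r=20):
    g=c["color"].astype(int).max(2);m=((g>=lo)&(g<=hi)).astype(np.uint8)
    k=np.zeros_like(m);cv2.circle(k,pt,r,1,-1);m*=k
    n,l,st,ce=cv2.connectedComponentsWithStats(m)
    i=1+np.argmax(st[1:,4]);cn=cv2.findContours((l==i).astype(np.uint8),0,2)[0][0]
    return cv2.fitEllipse(cv2.convexHull(cn)) ,st[i]
for n,p,lo,hi,r in(("amber",[(355,99),(341,161),(305,151)],165,255,10),("stop",[(304,148),(318,183),(305,175)],0,50,14)):
    O=[]
    for c,q in zip((W,T,S),p):
        e,st=fit(c,q,lo,hi,r);print(n,np.round(e[0],1),np.round(e[1],1),st);O.append((c,*e[0]))
    z={"amber":.167,"stop":.175}[n]
    print(tri(*O[:2]),tri(*O),[onz(*o,z).round(4).tolist() for o in O])
a=W["color"][65:175,235:395];b=T["color"][138:218,280:360]
cv2.imwrite("pics/crop2.png",np.hstack([cv2.resize(a[:110,:110],(400,400),interpolation=2),cv2.resize(b[:40,:40],(400,400),interpolation=2)])[:,:,::-1])
```

```text
amber [355.  99.] [19.9 19.9] [345  89  21  21 317]
amber [347.7 159.7] [ 5.7 15.7] [345 152   7  17  60]Traceback (most recent call last):
  File "<stdin>", line 12, in <module>
  File "<stdin>", line 7, in fit
    return _wrapfunc(a, 'argmax', axis=axis, out=out, **kwds)
    return bound(*args, **kwds)
ValueError: attempt to get argmax of an empty sequence
```

```bash
cat > fit.py <<'E'
from h import *
def old(n):
    c=cam(n);c["color"]=cv2.imread(f"pics/{n}0.png")[:,:,::-1].copy();return c
def fit(c,pt,lo,hi,r=20):
    g=c["color"].astype(int).max(2);m=((g>=lo)&(g<=hi)).astype(np.uint8)
    k=np.zeros_like(m);cv2.circle(k,pt,r,1,-1);m*=k
    n,l,st,ce=cv2.connectedComponentsWithStats(m)
    i=1+np.argmax(st[1:,4]);cn=cv2.findContours((l==i).astype(np.uint8),0,2)[0][0]
    return cv2.fitEllipse(cv2.convexHull(cn)),st[i]
E
python3 - <<'E'
from fit import *
W=np.load("w1.npy",allow_pickle=True).item();T=old("top");S=old("scene")
for n,p,lo,hi,r in(("amber",[(355,99),(341,161)],165,255,18),("stop",[(304,148),(318,183)],0,50,14)):
    O=[]
    for c,q in zip((W,T),p):
        e,st=fit(c,q,lo,hi,r);print(n,np.round(e[0],1),np.round(e[1],1),st);O.append((c,*e[0]))
    z={"amber":.167,"stop":.175}[n]
    print(tri(*O),[onz(*o,z).round(4).tolist() for o in O])
a=W["color"][65:135,235:305];b=T["color"][145:185,285:325]
cv2.imwrite("pics/crop2.png",np.hstack([cv2.resize(a,(400,400),interpolation=2),cv2.resize(b,(400,400),interpolation=2)])[:,:,::-1])
E
```

```text
amber [354.7  98.3] [25.4 26.5] [342  86  26  26 540]
amber [342.3 147.8] [ 8.6 25.1] [329 143  26  10 120]
(array([ 0.6446, -0.0378,  0.2912]), array([0.0102, 0.0102])) [[0.6447, -0.0466, 0.167], [0.6788, -0.0517, 0.167]]Traceback (most recent call last):
  File "<stdin>", line 6, in <module>
  File "fit.py", line 8, in fit
    i=1+np.argmax(st[1:,4]);cn=cv2.findContours((l==i).astype(np.uint8),0,2)[0][0]
        ~~~~~~~~~^^^^^^^^^^
    return _wrapfunc(a, 'argmax', axis=axis, out=out, **kwds)
    return bound(*args, **kwds)
ValueError: attempt to get argmax of an empty sequence
```

Run:
```python
from fit import *
W=np.load("w1.npy",allow_pickle=True).item();T=old("top")
for q in((304,148),(318,183)):
    c=W if q[0]==304 else T;print(c["color"][q[1]-14:q[1]+15:2,q[0]].max(1))
a=W["color"][65:165,235:335];b=T["color"][145:195,285:335]
cv2.imwrite("pics/crop2.png",np.hstack([cv2.resize(a,(400,400),interpolation=2),cv2.resize(b,(400,400),interpolation=2)])[:,:,::-1])
```

```text
[107 108 109 108 105 105 106 101 101  99  99  93  93  93  85]
[64 71 57 25 24 25 23 25 23 25 21 55 94 82 62]
```

View pics/crop2.png

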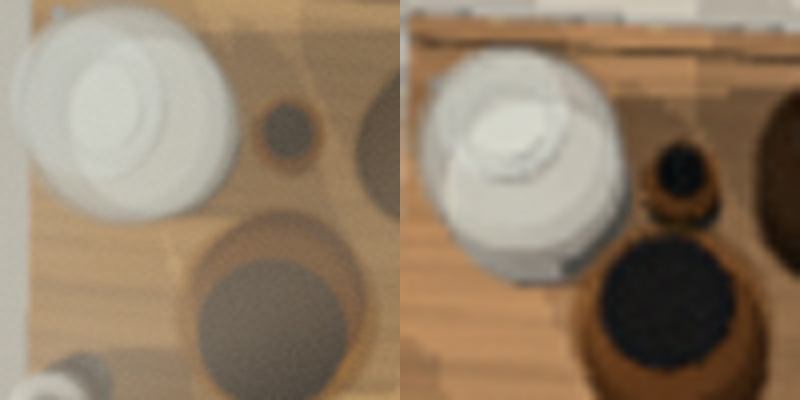

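In the crop the clear bottle's outline spans left 13, right 238, top 8, bottom 218 (wrist, 4x), and left 422, right 628, top 47, bottom 285 (top view, 8x). Its lip is hard to separate, so I use the outline, whose widths are known.

Run:
```python
from fit import *
from scipy.optimize import least_squares
W=np.load("w1.npy",allow_pickle=True).item();T=old("top")
def ext(c,x,y):
    a=np.linspace(0,6.28,90)
    P=np.array([proj(c,(x+r*np.cos(t),y+r*np.sin(t),z)) for z,r in((.012,.0375),(.104,.0375)) for t in a])
    return np.r_[P.min(0),P.max(0)]
mw=np.array([235+13/4,65+8/4,235+238/4,65+218/4]);mt=np.array([285+22/8,145+47/8,285+228/8,145+285/8])
for c,m in((W,mw),(T,mt)):
    s=least_squares(lambda p:ext(c,*p)-m,(.65,.07));print(s.x.round(4),s.fun.round(1))
w=lambda u,v:(W,235+u/4,65+v/4);t=lambda u,v:(T,285+(u-400)/8,145+v/8)
print("lip?",tri(w(113,115),t(503,128)),onz(*w(113,115),.166),onz(*t(503,128),.166))
print("bright",tri(w(107,107),t(508,128)))
print("stop",tri(w(272,332),t(668,302)),onz(*w(272,332),.175),onz(*t(668,302),.175))
print("teat/collar",tri(w(289,130),t(680,168)),onz(*w(289,130),.09))
```

```text
[0.6518 0.0666] [-1.1 -2.8  1.3  3.2]
[0.6518 0.0652] [-1.  -0.6  1.1  0.7]
lip? (array([0.6521, 0.067 , 0.1301]), array([0.0025, 0.0025])) [0.64910937 0.05913238 0.166     ] [0.64610983 0.06633093 0.166     ]
bright (array([0.6538, 0.0674, 0.1268]), array([0.0004, 0.0004]))
stop (array([0.5871, 0.013 , 0.1655]), array([0.0003, 0.0003])) [0.58822459 0.01306095 0.175     ] [0.58570014 0.01250148 0.175     ]
teat/collar (array([0.6493, 0.0097, 0.0705]), array([0.0003, 0.0003])) [0.64849907 0.00918624 0.09      ]
```

play_rows:
  increments: "0 0 0 0.035 -0.011 0.05 1;0 0 0 0.035 -0.011 0.10 1;0 0 0 0.035 -0.011 0.14 1;0 0 0 0.035 -0.011 0.17 1;0 0 0 0.035 -0.011 0.19 1;0 0 0 0.035 -0.011 0.205 1;0 0 0 0.035 -0.011 0.208 1;0 0 0 0.035 -0.011 0.208 1"

```text
time: 3.05
ee_pos: [0.5871, 0.0107, 0.151]
eef_rot: [1.0, -0.0, 0.0, 0.0]
ft_force: [-0.8, 0.5, 0.2]
width: 0.0869
grip_force: 0.0
```

Run:
```python
from h import *
s=read_state();print(s["ee_pos"],s["eef_rot"].round(4),s["ft_force"].round(1),s["joint_positions"].round(2));c=cam("wrist");save("w2",c["color"])
```

```text
[0.58706669 0.01068866 0.15096773] [ 1.e+00 -3.e-04  2.e-04  1.e-04] [-0.8  0.5  0.2] [ 0.43  0.37 -0.64  1.63  0.23  1.22 -1.84]
```

View pics/w2.png

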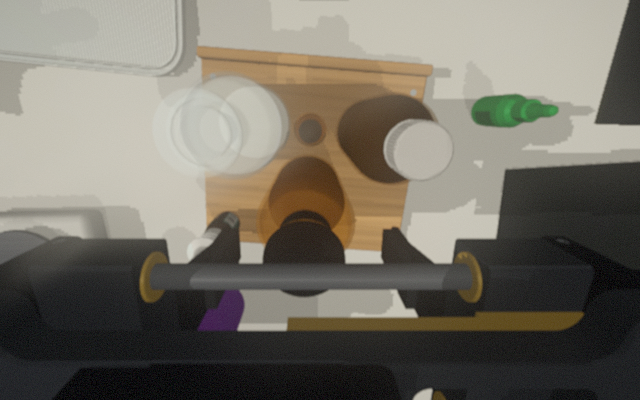

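The black stopper (304,253) lies between the fingertips (240 and 385), about 7 px left of centre. I shift 2 mm and close.

play_rows:
  increments: "0 0 0 0 -0.002 0 1;0 0 0 0 -0.002 0 0.4;0 0 0 0 -0.002 0 0.3;0 0 0 0 -0.002 0 0.2;0 0 0 0 -0.002 0 0.2;0 0 0 0 -0.002 0 0.2;0 0 0 0 -0.002 0 0.2;0 0 0 0 -0.002 0 0.2"
  grip_force: 25

```text
time: 3.9
ee_pos: [0.5869, 0.013, 0.1505]
eef_rot: [1.0, -0.0, -0.0, -0.0]
ft_force: [-0.3, 0.4, 0.3]
width: 0.0421
grip_force: 25.0
```

play_rows:
  increments: "0 0 0 0 0 -0.01 0.2;0 0 0 0 0 -0.03 0.2;0 0 0 -0.01 0 -0.06 0.2;0 0 0 -0.03 0.01 -0.09 0.2;0 0 0 -0.04 0.03 -0.11 0.2;0 0 0 -0.05 0.06 -0.11 0.2;0 0 0 -0.055 0.10 -0.11 0.2;0 0 0 -0.06 0.14 -0.11 0.2"

```text
time: 4.7
ee_pos: [0.5264, -0.1281, 0.2615]
eef_rot: [1.0, 0.0, 0.0, 0.0]
ft_force: [1.1, -0.8, -2.3]
width: 0.0422
grip_force: 25.0
```

play_rows:
  increments: "0 0 0 0 0.04 0 0.2;0 0 0 -0.005 0.08 0 0.2;0 0 0 -0.01 0.12 0 0.2;0 0 0 -0.012 0.16 0 0.2;0 0 0 -0.012 0.195 0 0.2;0 0 0 -0.012 0.22 0 0.2;0 0 0 -0.012 0.233 0 0.2;0 0 0 -0.012 0.233 0 0.2"

```text
time: 5.5
ee_pos: [0.5143, -0.3614, 0.2603]
eef_rot: [1.0, -0.001, -0.0, -0.0]
ft_force: [-0.3, 0.2, -2.3]
width: 0.0423
grip_force: 25.0
```

play_rows:
  increments: "0 0 0 0 0 0.02 0.2;0 0 0 0 0 0.045 0.2;0 0 0 0 0 0.07 0.2;0 0 0 0 0 0.09 0.2;0 0 0 0 0 0.104 0.2;0 0 0 0 0 0.112 0.2;0 0 0 0 0 0.116 0.2;0 0 0 0 0 0.117 0.2"

```text
time: 6.3
ee_pos: [0.5152, -0.3598, 0.1439]
eef_rot: [1.0, 0.0, 0.0, 0.0]
ft_force: [0.2, 0.6, -1.1]
width: 0.0423
grip_force: 25.0
```

play_rows:
  increments: "0 0 0 0 0 0.001 0.2;0 0 0 0 0 0.001 0.2;0 0 0 0 0 0.001 0.6;0 0 0 0 0 0.001 1;0 0 0 0 0 0.001 1;0 0 0 0 0 0.001 1;0 0 0 0 0 0.001 1;0 0 0 0 0 0.001 1"

```text
time: 7.1
ee_pos: [0.5148, -0.36, 0.1426]
eef_rot: [1.0, -0.0, 0.0, 0.0]
ft_force: [-0.9, 0.8, 0.4]
width: 0.0812
grip_force: 0.0
```

Run:
```python
from h import *
s=read_state();print(s["ee_pos"],s["eef_rot"].round(4),s["width"]);c=cam("wrist");save("w3",c["color"])
```

```text
[ 0.51484412 -0.36003837  0.14257196] [ 1.e+00 -1.e-04  1.e-04  1.e-04] 0.08118927380802855
```

View pics/w3.png

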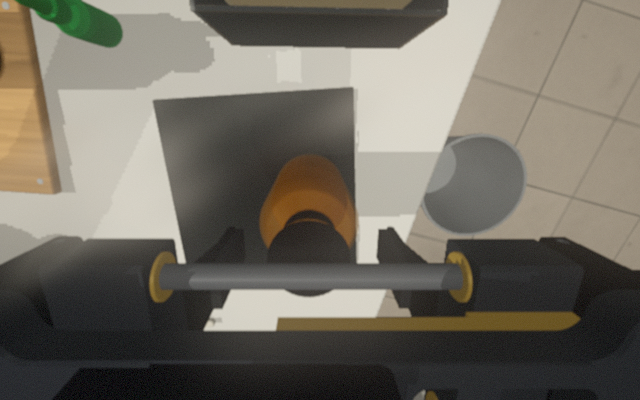

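The stoppered bottle stands on the mat, between the open fingers at (307,250). Next is the amber one.

play_rows:
  increments: "0 0 0 0 0 -0.05 1;0 0 0 0 0 -0.10 1;0 0 0 0.02 -0.04 -0.11 1;0 0 0 0.04 -0.08 -0.11 1;0 0 0 0.06 -0.12 -0.11 1;0 0 0 0.08 -0.165 -0.11 1;0 0 0 0.10 -0.21 -0.11 1;0 0 0 0.11 -0.25 -0.11 1"

```text
time: 7.95
ee_pos: [0.6258, -0.1072, 0.2524]
eef_rot: [1.0, 0.001, 0.0, -0.0]
ft_force: [0.3, 0.5, -0.4]
width: 0.0871
grip_force: 0.0
```

play_rows:
  increments: "0 0 0 0.01 -0.04 0 1;0 0 0 0.019 -0.063 0 1;0 0 0 0.019 -0.063 0.03 1;0 0 0 0.019 -0.063 0.06 1;0 0 0 0.019 -0.063 0.085 1;0 0 0 0.019 -0.063 0.10 1;0 0 0 0.019 -0.063 0.11 1;0 0 0 0.019 -0.063 0.112 1"

```text
time: 8.75
ee_pos: [0.6437, -0.0471, 0.1399]
eef_rot: [1.0, -0.0, -0.0, -0.0]
ft_force: [-0.4, -0.7, 1.1]
width: 0.0869
grip_force: 0.0
```

Run:
```python
from h import *
s=read_state();print(s["ee_pos"],s["eef_rot"].round(4),s["width"]);c=cam("wrist");save("w4",c["color"])
g=s["ee_pos"]
for p in((.6442,-.047,.167),):print(proj(c,p))
```

```text
[ 0.64370773 -0.0470974   0.13991103] [ 1.e+00 -1.e-04 -4.e-04 -0.e+00] 0.08685215715508773
[309.4322129  265.88306621]
```

View pics/w4.png

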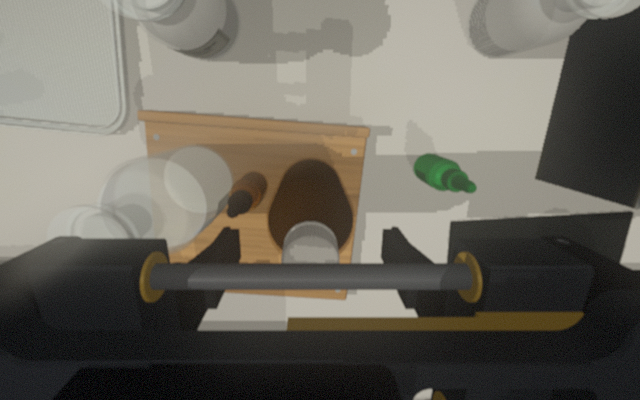

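The white cap (310,248) is centred between the fingers (240 to 385), so I close. Then I lift and carry it to (0.56, -0.255).

play_rows:
  increments: "0 0 0 0 0 0 0.4;0 0 0 0 0 0 0.2;0 0 0 0 0 0 0.1;0 0 0 0 0 0 0.1;0 0 0 0 0 0 0.1;0 0 0 0 0 0 0.1;0 0 0 0 0 0 0.1;0 0 0 0 0 0 0.1"
  grip_force: 28

```text
time: 9.6
ee_pos: [0.6439, -0.047, 0.1405]
eef_rot: [1.0, -0.0, 0.0, 0.0]
ft_force: [0.7, 1.0, 0.0]
width: 0.0311
grip_force: 22.3
```

play_rows:
  increments: "0 0 0 0 0 -0.01 0.1;0 0 0 0 0 -0.03 0.1;0 0 0 0 0 -0.06 0.1;0 0 0 0 0 -0.09 0.1;0 0 0 0 0.01 -0.115 0.1;0 0 0 -0.01 0.03 -0.12 0.1;0 0 0 -0.03 0.06 -0.12 0.1;0 0 0 -0.05 0.10 -0.12 0.1"

```text
time: 10.4
ee_pos: [0.5935, -0.1458, 0.2611]
eef_rot: [1.0, 0.002, 0.0, -0.0]
ft_force: [0.5, -0.9, -3.2]
width: 0.0308
grip_force: 28.0
```

play_rows:
  increments: "0 0 0 -0.015 0.04 0 0.1;0 0 0 -0.03 0.075 0 0.1;0 0 0 -0.034 0.10 0 0.1;0 0 0 -0.034 0.108 0.01 0.1;0 0 0 -0.034 0.108 0.03 0.1;0 0 0 -0.034 0.108 0.055 0.1;0 0 0 -0.034 0.108 0.08 0.1;0 0 0 -0.034 0.108 0.1 0.1"

```text
time: 11.2
ee_pos: [0.5596, -0.2536, 0.1587]
eef_rot: [1.0, 0.001, -0.001, -0.001]
ft_force: [0.0, -0.1, -2.9]
width: 0.0314
grip_force: 28.0
```

play_rows:
  increments: "0 0 0 0 0 0.012 0.1;0 0 0 0 0 0.02 0.1;0 0 0 0 0 0.025 0.1;0 0 0 0 0 0.0275 0.1;0 0 0 0 0 0.0275 0.1;0 0 0 0 0 0.0275 0.6;0 0 0 0 0 0.0275 1;0 0 0 0 0 0.0275 1"

```text
time: 12.0
ee_pos: [0.5603, -0.2552, 0.1338]
eef_rot: [1.0, -0.0, 0.001, 0.0]
ft_force: [0.1, 0.6, 0.4]
width: 0.0471
grip_force: 0.0
```

play_rows:
  increments: "0 0 0 0 0 0 1;0 0 0 0 0 0 1;0 0 0 0 0 -0.04 1;0 0 0 0 0 -0.08 1;0 0 0 0 0 -0.12 1;0 0 0 0.02 -0.05 -0.12 1;0 0 0 0.04 -0.10 -0.12 1;0 0 0 0.06 -0.15 -0.12 1"

```text
time: 12.8
ee_pos: [0.6161, -0.1144, 0.2536]
eef_rot: [1.0, -0.001, 0.0, 0.0]
ft_force: [0.7, -0.8, 0.3]
width: 0.0869
grip_force: 0.0
```

play_rows:
  increments: "0 0 0 0.01 -0.05 0 1;0 0 0 0.02 -0.10 0 1;0 0 0 0.03 -0.15 0 1;0 0 0 0.031 -0.171 0 1;0 0 0 0.031 -0.171 0.04 1;0 0 0 0.031 -0.171 0.08 1;0 0 0 0.031 -0.171 0.105 1;0 0 0 0.031 -0.171 0.112 1"

```text
time: 13.6
ee_pos: [0.6449, 0.0548, 0.1377]
eef_rot: [1.0, -0.0, -0.002, 0.0]
ft_force: [0.1, -0.1, -0.0]
width: 0.0868
grip_force: 0.0
```

Run:
```python
from h import *
s=read_state();print(s["ee_pos"],s["eef_rot"].round(4),s["width"]);c=cam("wrist");save("w5",c["color"])
```

```text
[0.64494987 0.05477755 0.13774088] [ 1.0e+00 -1.0e-04 -2.4e-03  3.0e-04] 0.08678809069532452
```

View pics/w5.png

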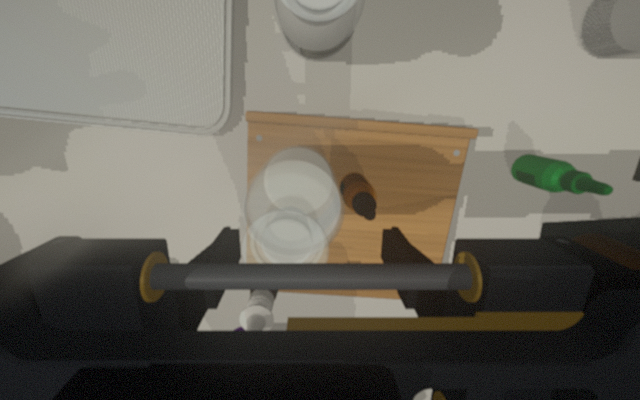

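The clear stopper is at (288,240), 23 px left of the finger centre, so about 12 mm to +y and slightly further back. That agrees with (0.6515, 0.066). I correct, check and close.

play_rows:
  increments: "0 0 0 0.003 -0.006 -0.003 1;0 0 0 0.0065 -0.0115 -0.003 1;0 0 0 0.0065 -0.0115 -0.003 1;0 0 0 0.0065 -0.0115 -0.003 1"

```text
time: 14.05
ee_pos: [0.6536, 0.0672, 0.145]
eef_rot: [1.0, 0.0, 0.001, -0.0]
ft_force: [-0.3, 0.2, 0.4]
width: 0.087
grip_force: 0.0
```

Run:
```python
from h import *
s=read_state();print(s["ee_pos"],s["eef_rot"].round(4));c=cam("wrist");save("w6",c["color"],(220,110,420,310),2)
for f,n in(("w2",(.5870,.013,.175)),):pass
print(proj(c,(.6515,.066,.166)))
```

```text
[0.65363779 0.06721501 0.14499855] [ 1.e+00  2.e-04  8.e-04 -1.e-04]
[311.88007433 264.3228669 ]
```

View pics/w6.png

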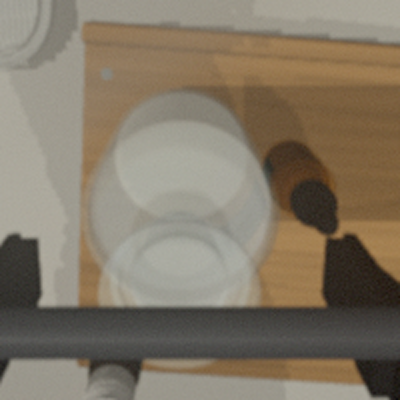

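Run:
```python
from h import *
c=cam("wrist");print(onz(c,311,219.5,.166)-[.0215,0,0],onz(c,311,219.5,.166), proj(c,(.6515+.0215,.066,.166)))
```

```text
[0.65588005 0.06610992 0.166     ] [0.67738005 0.06610992 0.166     ] [311.20674088 227.39378196]
```

play_rows:
  increments: "0 0 0 -0.001 0 0.004 1;0 0 0 -0.001 0 0.004 0.4;0 0 0 -0.001 0 0.004 0.3;0 0 0 -0.001 0 0.004 0.2;0 0 0 -0.001 0 0.004 0.2;0 0 0 -0.001 0 0.004 0.2;0 0 0 -0.001 0 0.004 0.2;0 0 0 -0.001 0 0.004 0.2"
  grip_force: 25

```text
time: 14.95
ee_pos: [0.6521, 0.0668, 0.1401]
eef_rot: [1.0, -0.0, 0.0, -0.0]
ft_force: [-1.3, 0.6, 0.6]
width: 0.0419
grip_force: 25.0
```

play_rows:
  increments: "0 0 0 0 0 -0.01 0.2;0 0 0 0 0 -0.03 0.2;0 0 0 0 0 -0.06 0.2;0 0 0 0 0 -0.09 0.2;0 0 0 -0.01 0.01 -0.115 0.2;0 0 0 -0.035 0.025 -0.12 0.2;0 0 0 -0.07 0.045 -0.12 0.2;0 0 0 -0.105 0.065 -0.12 0.2"

```text
time: 15.75
ee_pos: [0.5459, 0.0014, 0.2603]
eef_rot: [1.0, 0.0, 0.0, -0.0]
ft_force: [-0.0, -0.0, -1.7]
width: 0.0416
grip_force: 25.0
```

play_rows:
  increments: "0 0 0 -0.03 0.03 0 0.2;0 0 0 -0.06 0.06 0 0.2;0 0 0 -0.08 0.095 0 0.2;0 0 0 -0.087 0.135 0 0.2;0 0 0 -0.087 0.175 0 0.2;0 0 0 -0.087 0.215 0 0.2;0 0 0 -0.087 0.25 0 0.2;0 0 0 -0.087 0.267 0 0.2"

```text
time: 16.55
ee_pos: [0.459, -0.2686, 0.2602]
eef_rot: [1.0, -0.002, -0.0, 0.0]
ft_force: [0.1, 0.6, -1.5]
width: 0.0421
grip_force: 25.0
```

play_rows:
  increments: "0 0 0 0 0 0 0.2;0 0 0 0 0 0.02 0.2;0 0 0 0 0 0.05 0.2;0 0 0 0 0 0.08 0.2;0 0 0 0 0 0.105 0.2;0 0 0 0 0 0.12 0.2;0 0 0 0 0 0.12 0.2;0 0 0 0 0 0.12 0.2"

```text
time: 17.35
ee_pos: [0.4606, -0.2643, 0.1409]
eef_rot: [1.0, 0.001, 0.0, -0.0]
ft_force: [0.8, -0.6, -2.2]
width: 0.042
grip_force: 25.0
```

play_rows:
  increments: "0 0 0 0 0 0.005 0.2;0 0 0 0 0 0.008 0.2;0 0 0 0 0 0.008 0.2;0 0 0 0 0 0.008 0.2;0 0 0 0 0 0.008 0.6;0 0 0 0 0 0.008 1;0 0 0 0 0 0.008 1;0 0 0 0 0 0.008 1"

```text
time: 18.15
ee_pos: [0.4602, -0.2653, 0.1322]
eef_rot: [1.0, -0.0, 0.0, 0.0]
ft_force: [0.1, -0.1, -0.8]
width: 0.066
grip_force: 0.0
```

play_rows:
  increments: "0 0 0 0 0 0 1;0 0 0 0 0 0 1;0 0 0 0 0 -0.04 1;0 0 0 0 0 -0.08 1;0 0 0 0 0 -0.12 1;0 0 0 0.02 -0.04 -0.12 1;0 0 0 0.04 -0.08 -0.12 1;0 0 0 0.06 -0.12 -0.12 1"

```text
time: 18.95
ee_pos: [0.5206, -0.1441, 0.2525]
eef_rot: [1.0, -0.001, 0.0, 0.0]
ft_force: [1.4, 0.3, 0.8]
width: 0.0868
grip_force: 0.0
```

play_rows:
  increments: "0 0 0 0.03 -0.04 0 1;0 0 0 0.06 -0.08 0 1;0 0 0 0.09 -0.12 0 1;0 0 0 0.11 -0.15 0 1;0 0 0 0.11 -0.155 0 1;0 0 0 0.11 -0.155 0 1;0 0 0 0.11 -0.155 0 1;0 0 0 0.11 -0.155 0 1"

```text
time: 19.75
ee_pos: [0.6299, 0.0078, 0.2522]
eef_rot: [1.0, -0.001, 0.0, 0.001]
ft_force: [-0.5, 0.2, 0.3]
width: 0.0868
grip_force: 0.0
```

Run:
```python
from h import *
s=read_state();print(s["ee_pos"],s["eef_rot"].round(4));c=cam("wrist");np.save("w7.npy",c,allow_pickle=True)
print(proj(c,(.648,.010,.103)),proj(c,(.648,.010,.012)))
t=cam("top");a=cv2.resize(c["color"],(400,250));
im=np.vstack([cv2.resize(c["color"][100:300,200:450],(500,400)),]);b=cv2.resize(t["color"][100:260,380:480],(250,400));cv2.imwrite("pics/w7.png",np.hstack([im,b])[:,:,::-1])
```

```text
[0.62986635 0.00775899 0.25223936] [ 1.0e+00 -1.3e-03  2.0e-04  6.0e-04]
[307.60317653 167.8844364 ] [308.06930567 155.46403183]
```

View pics/w7.png

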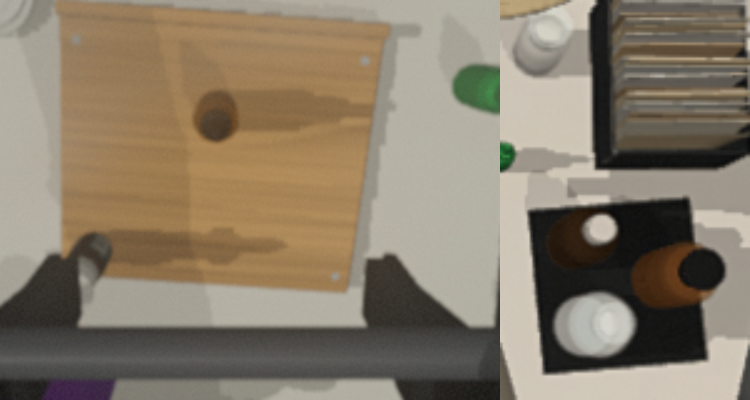

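All three stand on the mat: amber (600,230), stoppered (700,268) and clear (605,325) in the right-hand crop. The dropper is alone on the stand, teat at wrist (308.5,161), with a clear way down.

Run:
```python
from h import *
c=np.load("w7.npy",allow_pickle=True).item();T=cam("top")
print("tip",onz(c,308.5,161.5,.10))
for x in(.646,.649,.652,.655):print(x,proj(c,(x+.015,.01,.057)).round(1),proj(c,(x+.015,.01,.012)).round(1),proj(c,(x,.01,.103)).round(1))
g=c["color"][135:180,308].astype(int);print(g.tolist())
```

```text
tip [0.65448047 0.00900847 0.1       ]
0.646 [307.8 150.3] [308. 146.] [307.6 169.7]
0.649 [307.8 147.9] [308.  143.8] [307.6 167. ]
0.652 [307.8 145.4] [308.  141.6] [307.6 164.2]
0.655 [307.8 142.9] [308.  139.4] [307.6 161.5]
[[152, 120, 88], [148, 120, 82], [151, 120, 85], [151, 122, 85], [150, 120, 82], [151, 121, 83], [150, 120, 82], [152, 120, 83], [147, 116, 79], [145, 114, 80], [122, 93, 65], [107, 82, 58], [100, 77, 50], [107, 82, 52], [105, 76, 48], [108, 81, 52], [108, 79, 49], [110, 81, 53], [104, 76, 49], [92, 69, 47], [88, 68, 51], [79, 63, 43], [87, 70, 54], [83, 64, 46], [82, 63, 46], [79, 65, 43], [77, 60, 41], [76, 60, 40], [75, 57, 40], [77, 62, 45], [75, 61, 43], [78, 65, 48], [74, 59, 46], [74, 59, 46], [77, 62, 42], [101, 75, 48], [142, 109, 66], [168, 131, 84], [172, 136, 88], [171, 134, 88], [170, 133, 86], [169, 133, 86], [169, 133, 86], [169, 133, 85], [169, 132, 87]]
```

play_rows:
  increments: "0 0 0 0.021 -0.002 0.03 1;0 0 0 0.021 -0.002 0.07 1;0 0 0 0.021 -0.002 0.11 1;0 0 0 0.021 -0.002 0.15 1;0 0 0 0.021 -0.002 0.18 1;0 0 0 0.021 -0.002 0.20 1;0 0 0 0.021 -0.002 0.21 1;0 0 0 0.021 -0.002 0.212 1"

```text
time: 20.7
ee_pos: [0.6506, 0.0112, 0.0392]
eef_rot: [1.0, -0.0, -0.001, 0.0]
ft_force: [-0.0, 1.1, 1.2]
width: 0.0872
grip_force: 0.0
```

Run:
```python
from h import *
s=read_state();print(s["ee_pos"],s["eef_rot"].round(4),s["ft_force"].round(1));c=cam("wrist");save("w8",c["color"],(200,100,420,300),2.5)
print(c["wc"][:3,3])
```

```text
[0.65060747 0.01121088 0.03922252] [ 1.e+00 -4.e-04 -7.e-04  1.e-04] [-0.   1.1  1.2]
[0.72855009 0.01092549 0.19961805]
```

View pics/w8.png

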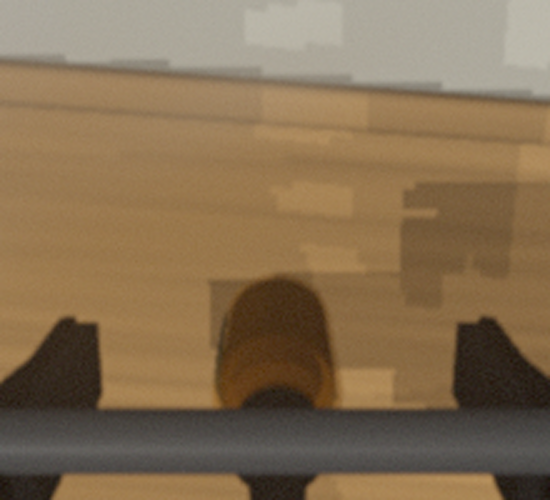

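The dropper (277,350) is centred between the fingers (100 to 457), so I close gently.

play_rows:
  increments: "0 0 0 0 0 0 0.5;0 0 0 0 0 0 0.3;0 0 0 0 0 0 0.2;0 0 0 0 0 0 0.1;0 0 0 0 0 0 0.1;0 0 0 0 0 0 0.1;0 0 0 0 0 0 0.1;0 0 0 0 0 0 0.1"
  grip_force: 12

```text
time: 21.55
ee_pos: [0.6511, 0.0117, 0.04]
eef_rot: [1.0, -0.0, -0.0, 0.0]
ft_force: [0.5, -0.2, -0.2]
width: 0.0311
grip_force: 0.0
```

play_rows:
  increments: "0 0 0 0 0 -0.01 0.1;0 0 0 0 0 -0.03 0.1;0 0 0 0 0 -0.06 0.1;0 0 0 0 0 -0.09 0.1;0 0 0 0 0 -0.12 0.1;0 0 0 0 0 -0.145 0.1;0 0 0 0 0 -0.16 0.1;0 0 0 0 0 -0.16 0.1"

```text
time: 22.35
ee_pos: [0.6521, 0.0119, 0.2025]
eef_rot: [1.0, -0.0, 0.002, 0.0]
ft_force: [0.4, -1.0, -0.7]
width: 0.0293
grip_force: 12.0
```

play_rows:
  increments: "0 0 0 -0.01 -0.02 0 0.1;0 0 0 -0.03 -0.06 0 0.1;0 0 0 -0.05 -0.10 0 0.1;0 0 0 -0.07 -0.14 0 0.1;0 0 0 -0.09 -0.18 0 0.1;0 0 0 -0.11 -0.22 0 0.1;0 0 0 -0.13 -0.26 0 0.1;0 0 0 -0.14 -0.28 0 0.1"

```text
time: 23.15
ee_pos: [0.5078, 0.2956, 0.1987]
eef_rot: [1.0, 0.002, -0.001, -0.0]
ft_force: [0.1, -0.9, -0.6]
width: 0.0291
grip_force: 12.0
```

play_rows:
  increments: "0 0 0 -0.008 -0.016 0 0.1;0 0 0 -0.008 -0.016 0 0.1;0 0 0 -0.008 -0.016 0 0.1;0 0 0 -0.008 -0.016 0 0.1"

```text
time: 23.55
ee_pos: [0.5039, 0.3061, 0.1993]
eef_rot: [1.0, -0.001, -0.0, 0.001]
ft_force: [0.3, -0.7, -1.3]
width: 0.0293
grip_force: 12.0
```

Run:
```python
from fit import *
s=read_state();print(s["ee_pos"],s["eef_rot"].round(4),s["width"]);c=cam("wrist");save("w9",c["color"])
np.save("w9.npy",c,allow_pickle=True)
print(proj(c,(.503,.307,.048)))
```

```text
[0.50389754 0.30607672 0.19926223] [ 1.0e+00 -1.1e-03 -3.0e-04  6.0e-04] 0.029293437831236103
[308.88897091 184.29606929]
```

View pics/w9.png

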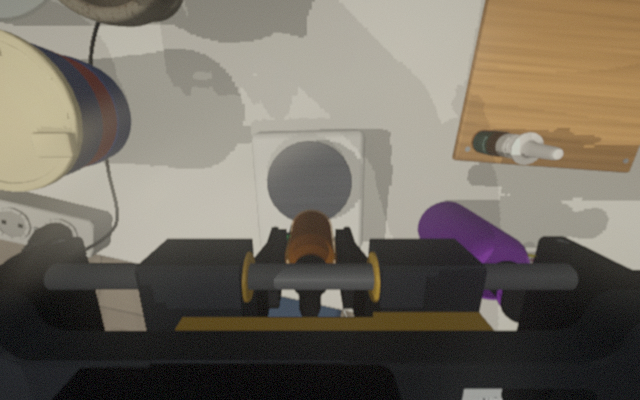

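The pan is centred at (309.5,183) against a predicted (308.9,184.3), and the dropper hangs upright in the gripper. I lower it.

play_rows:
  increments: "0 0 0 -0.001 -0.001 0.02 0.1;0 0 0 -0.001 -0.001 0.05 0.1;0 0 0 -0.001 -0.001 0.08 0.1;0 0 0 -0.001 -0.001 0.1 0.1;0 0 0 -0.001 -0.001 0.112 0.1;0 0 0 -0.001 -0.001 0.119 0.1;0 0 0 -0.001 -0.001 0.121 0.1;0 0 0 -0.001 -0.001 0.121 0.1"

```text
time: 24.4
ee_pos: [0.5026, 0.3088, 0.0796]
eef_rot: [1.0, -0.0, 0.0, -0.0]
ft_force: [-0.6, -0.1, -0.1]
width: 0.0294
grip_force: 12.0
```

play_rows:
  increments: "0 0 0 0 0.001 0.002 0.1;0 0 0 0 0.001 0.0025 0.1;0 0 0 0 0.001 0.0025 0.1;0 0 0 0 0.001 0.0025 0.1"

```text
time: 24.8
ee_pos: [0.5023, 0.3078, 0.0767]
eef_rot: [1.0, -0.0, 0.0, -0.0]
ft_force: [0.0, -0.4, -0.3]
width: 0.0294
grip_force: 12.0
```

play_rows:
  increments: "0 0 0 0 0 0.001 0.1;0 0 0 0 0 0.001 0.1;0 0 0 0 0 0.001 0.1"

```text
time: 25.1
ee_pos: [0.5025, 0.3079, 0.076]
eef_rot: [1.0, -0.0, 0.0, -0.0]
ft_force: [-1.0, -0.7, 5.4]
width: 0.0294
grip_force: 12.0
```

It has touched down (5.4 N). I open slowly and look.

play_rows:
  increments: "0 0 0 0 0 -0.0005 0.1;0 0 0 0 0 -0.0005 0.4;0 0 0 0 0 -0.0005 0.5;0 0 0 0 0 -0.0005 0.7;0 0 0 0 0 -0.0005 0.9;0 0 0 0 0 -0.0005 1;0 0 0 0 0 -0.0005 1;0 0 0 0 0 -0.0005 1"

```text
time: 25.9
ee_pos: [0.5022, 0.3077, 0.076]
eef_rot: [1.0, -0.0, 0.0, 0.0]
ft_force: [-0.3, 0.4, -0.0]
width: 0.0749
grip_force: 0.0
```

play_rows:
  increments: "0 0 0 0 0 0 1;0 0 0 0 0 -0.03 1;0 0 0 0 0 -0.07 1;0 0 0 0 0 -0.12 1;0 0 0 0 0 -0.17 1;0 0 0 0 0 -0.18 1;0 0 0 0 0.03 -0.18 1;0 0 0 0 0.07 -0.18 1"

```text
time: 26.7
ee_pos: [0.5015, 0.239, 0.2561]
eef_rot: [1.0, 0.002, 0.0, -0.001]
ft_force: [1.2, -1.1, 0.8]
width: 0.087
grip_force: 0.0
```

Run:
```python
from fit import *
s=read_state();print(s["ee_pos"],s["width"]);c=cam("wrist");t=cam("scene");
print(proj(t,(.503,.307,.048)),proj(c,(.503,.307,.048)),proj(c,(.503,.307,.139)))
a=cv2.resize(c["color"],(480,300));b=cv2.resize(t["color"][270:390,190:310],(300,300));cv2.imwrite("pics/w10.png",np.hstack([a,b])[:,:,::-1])
```

```text
[0.50148702 0.23897092 0.25610982] 0.08698344787825286
[239.0237641  322.39634654] [257.74713021 171.71509851] [241.76075814 190.1871906 ]
```

View pics/w10.png

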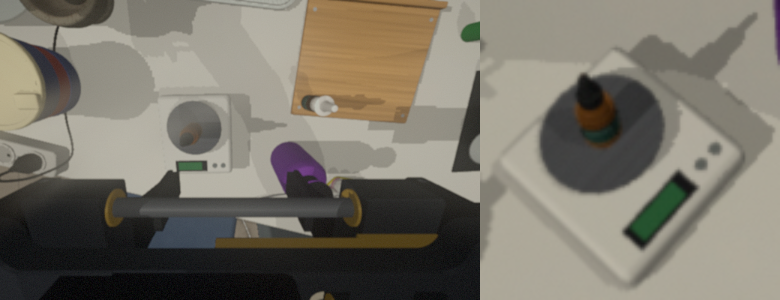

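The dropper stands upright at the middle of the pan: foot at scene (239,323), predicted centre (239,322). Now I put the tall bottles back, the clear one first, regrasping at the recorded release poses.

play_rows:
  increments: "0 0 0 0 0.05 0 1;0 0 0 0 0.1 0 1;0 0 0 -0.01 0.15 0 1;0 0 0 -0.02 0.2 0 1;0 0 0 -0.03 0.25 0 1;0 0 0 -0.04 0.3 0 1;0 0 0 -0.04 0.35 0 1;0 0 0 -0.041 0.4 0 1"

```text
time: 27.6
ee_pos: [0.4606, -0.1602, 0.2562]
eef_rot: [1.0, -0.0, 0.0, 0.0]
ft_force: [0.6, -0.1, 0.7]
width: 0.0869
grip_force: 0.0
```

play_rows:
  increments: "0 0 0 0 0.05 0 1;0 0 0 0 0.095 0 1;0 0 0 0 0.1 0 1;0 0 0 0 0.1 0 1;0 0 0 0 0.1 0 1"

```text
time: 28.1
ee_pos: [0.4615, -0.257, 0.2558]
eef_rot: [1.0, 0.001, -0.0, -0.0]
ft_force: [-0.6, 0.4, -0.7]
width: 0.087
grip_force: 0.0
```

play_rows:
  increments: "0 0 0 -0.001 0.007 0.03 1;0 0 0 -0.001 0.007 0.06 1;0 0 0 -0.001 0.007 0.09 1;0 0 0 -0.001 0.007 0.11 1;0 0 0 -0.001 0.007 0.12 1;0 0 0 -0.001 0.007 0.124 1;0 0 0 -0.001 0.007 0.124 1;0 0 0 -0.001 0.007 0.124 1"

```text
time: 28.9
ee_pos: [0.4608, -0.2654, 0.1332]
eef_rot: [1.0, 0.0, 0.001, 0.0]
ft_force: [0.6, -0.8, 0.2]
width: 0.087
grip_force: 0.0
```

play_rows:
  increments: "0 0 0 -0.0005 0 0.001 1;0 0 0 -0.0005 0 0.001 0.4;0 0 0 -0.0005 0 0.001 0.3;0 0 0 -0.0005 0 0.001 0.2;0 0 0 -0.0005 0 0.001 0.2;0 0 0 -0.0005 0 0.001 0.2;0 0 0 -0.0005 0 0.001 0.2;0 0 0 -0.0005 0 0.001 0.2"
  grip_force: 25

```text
time: 29.7
ee_pos: [0.4596, -0.2653, 0.131]
eef_rot: [1.0, -0.0, -0.0, -0.0]
ft_force: [0.3, 1.0, -0.0]
width: 0.0418
grip_force: 25.0
```

play_rows:
  increments: "0 0 0 0 0 -0.01 0.2;0 0 0 0 0 -0.03 0.2;0 0 0 0 0 -0.06 0.2;0 0 0 0 0 -0.09 0.2;0 0 0 0 -0.02 -0.12 0.2;0 0 0 0 -0.05 -0.128 0.2;0 0 0 0.01 -0.085 -0.128 0.2;0 0 0 0.03 -0.12 -0.128 0.2"

```text
time: 30.5
ee_pos: [0.4891, -0.1447, 0.2603]
eef_rot: [1.0, -0.001, 0.0, 0.001]
ft_force: [0.8, -1.0, -2.4]
width: 0.0417
grip_force: 25.0
```

play_rows:
  increments: "0 0 0 0.02 -0.035 0 0.2;0 0 0 0.045 -0.07 0 0.2;0 0 0 0.07 -0.105 0 0.2;0 0 0 0.095 -0.14 0 0.2;0 0 0 0.12 -0.17 0 0.2;0 0 0 0.145 -0.195 0 0.2;0 0 0 0.158 -0.208 0 0.2;0 0 0 0.162 -0.212 0 0.2"

```text
time: 31.3
ee_pos: [0.6521, 0.0689, 0.2586]
eef_rot: [1.0, 0.001, -0.001, -0.001]
ft_force: [0.1, -0.4, -3.9]
width: 0.0418
grip_force: 25.0
```

play_rows:
  increments: "0 0 0 0 0 0 0.2;0 0 0 0 0 0 0.2;0 0 0 0 0 0.03 0.2;0 0 0 0 0 0.06 0.2;0 0 0 0 0 0.085 0.2;0 0 0 0 0 0.1 0.2;0 0 0 0 0 0.11 0.2;0 0 0 0 0 0.11 0.2"

```text
time: 32.1
ee_pos: [0.6513, 0.0659, 0.1484]
eef_rot: [1.0, -0.0, -0.0, 0.0]
ft_force: [-1.2, -1.2, -1.7]
width: 0.0421
grip_force: 25.0
```

play_rows:
  increments: "0 0 0 0.0005 -0.001 0.004 0.2;0 0 0 0.0005 -0.001 0.007 0.2;0 0 0 0.0005 -0.001 0.008 0.2;0 0 0 0.0005 -0.001 0.008 0.2;0 0 0 0.0005 -0.001 0.008 0.2"

```text
time: 32.6
ee_pos: [0.6523, 0.0676, 0.1413]
eef_rot: [1.0, -0.0, 0.0, 0.0]
ft_force: [-0.0, -0.2, -2.4]
width: 0.0419
grip_force: 25.0
```

play_rows:
  increments: "0 0 0 0 0 0.001 0.2;0 0 0 0 0 0.001 0.2;0 0 0 0 0 0.001 0.5;0 0 0 0 0 0.001 0.8;0 0 0 0 0 0.001 1;0 0 0 0 0 0.001 1;0 0 0 0 0 0.001 1;0 0 0 0 0 0.001 1"

```text
time: 33.4
ee_pos: [0.6522, 0.0676, 0.1401]
eef_rot: [1.0, -0.0, 0.0, 0.0]
ft_force: [0.7, -0.4, 1.0]
width: 0.0757
grip_force: 0.0
```

play_rows:
  increments: "0 0 0 0 0 -0.03 1;0 0 0 0 0 -0.07 1;0 0 0 0 0 -0.11 1;0 0 0 0 0.05 -0.12 1;0 0 0 -0.01 0.1 -0.12 1;0 0 0 -0.03 0.15 -0.12 1;0 0 0 -0.05 0.2 -0.12 1;0 0 0 -0.07 0.25 -0.12 1"

```text
time: 34.2
ee_pos: [0.5862, -0.1717, 0.2602]
eef_rot: [1.0, -0.0, 0.0, 0.0]
ft_force: [1.0, -0.2, 0.1]
width: 0.087
grip_force: 0.0
```

play_rows:
  increments: "0 0 0 -0.02 0.05 0 1;0 0 0 -0.02 0.07 0 1;0 0 0 -0.021 0.072 0 1;0 0 0 -0.021 0.072 0 1;0 0 0 -0.021 0.072 0 1"

```text
time: 34.7
ee_pos: [0.5667, -0.24, 0.2601]
eef_rot: [1.0, 0.001, 0.0, -0.0]
ft_force: [-0.5, 0.2, 0.6]
width: 0.0871
grip_force: 0.0
```

Now the amber bottle, with its mat grip pose at (0.5603, -0.2552, 0.133).

play_rows:
  increments: "0 0 0 -0.006 0.014 0.02 1;0 0 0 -0.006 0.014 0.05 1;0 0 0 -0.006 0.014 0.08 1;0 0 0 -0.006 0.014 0.105 1;0 0 0 -0.006 0.014 0.12 1;0 0 0 -0.006 0.014 0.126 1;0 0 0 -0.006 0.014 0.126 1;0 0 0 -0.006 0.014 0.126 1"

```text
time: 35.5
ee_pos: [0.561, -0.2557, 0.1353]
eef_rot: [1.0, 0.0, 0.001, 0.0]
ft_force: [0.5, 0.2, -0.0]
width: 0.0865
grip_force: 0.0
```

play_rows:
  increments: "0 0 0 -0.0007 0 0.002 1;0 0 0 -0.0007 0 0.002 0.4;0 0 0 -0.0007 0 0.002 0.2;0 0 0 -0.0007 0 0.002 0.1;0 0 0 -0.0007 0 0.002 0.1;0 0 0 -0.0007 0 0.002 0.1;0 0 0 -0.0007 0 0.002 0.1;0 0 0 -0.0007 0 0.002 0.1"
  grip_force: 28

```text
time: 36.3
ee_pos: [0.5594, -0.2559, 0.132]
eef_rot: [1.0, -0.0, 0.0, 0.0]
ft_force: [-0.5, -0.6, 0.3]
width: 0.0389
grip_force: 0.0
```

play_rows:
  increments: "0 0 0 0 0 -0.01 0.1;0 0 0 0 0 -0.03 0.1;0 0 0 0 0 -0.06 0.1;0 0 0 0 0 -0.09 0.1;0 0 0 0 -0.01 -0.12 0.1;0 0 0 0.01 -0.03 -0.128 0.1;0 0 0 0.025 -0.06 -0.128 0.1;0 0 0 0.04 -0.1 -0.128 0.1"

```text
time: 37.1
ee_pos: [0.5994, -0.1569, 0.2607]
eef_rot: [1.0, -0.002, 0.0, 0.001]
ft_force: [0.8, -0.4, -3.9]
width: 0.0308
grip_force: 28.0
```

play_rows:
  increments: "0 0 0 0.015 -0.04 0 0.1;0 0 0 0.03 -0.075 0 0.1;0 0 0 0.04 -0.1 0 0.1;0 0 0 0.0435 -0.108 0 0.1;0 0 0 0.0435 -0.108 0 0.1;0 0 0 0.0435 -0.108 0.02 0.1;0 0 0 0.0435 -0.108 0.05 0.1;0 0 0 0.0435 -0.108 0.08 0.1"

```text
time: 37.9
ee_pos: [0.6427, -0.0506, 0.1796]
eef_rot: [1.0, -0.002, 0.0, 0.001]
ft_force: [0.3, 0.5, -3.5]
width: 0.0307
grip_force: 28.0
```

play_rows:
  increments: "0 0 0 0 0 0.015 0.1;0 0 0 0 0 0.025 0.1;0 0 0 0 0 0.03 0.1;0 0 0 0 0 0.03 0.1;0 0 0 0 0 0.03 0.1"

```text
time: 38.4
ee_pos: [0.6436, -0.048, 0.1513]
eef_rot: [1.0, -0.0, 0.001, 0.0]
ft_force: [0.8, 0.3, -2.0]
width: 0.0312
grip_force: 28.0
```

The fingers were still closing when the lift began, so the bottle may hang a few mm lower in the grip. I lower it by force.

play_rows:
  increments: "0 0 0 0.0003 -0.001 0.002 0.1;0 0 0 0.0003 -0.001 0.003 0.1;0 0 0 0.0003 -0.001 0.003 0.1"

```text
time: 38.7
ee_pos: [0.6443, -0.0466, 0.1484]
eef_rot: [1.0, 0.0, 0.001, 0.0]
ft_force: [1.0, 0.6, 5.0]
width: 0.0307
grip_force: 28.0
```

play_rows:
  increments: "0 0 0 0 0 0.002 0.1;0 0 0 0 0 0.002 0.1;0 0 0 0 0 0.002 0.1"

```text
time: 39.0
ee_pos: [0.6448, -0.0465, 0.1483]
eef_rot: [1.0, -0.0, 0.002, 0.0]
ft_force: [-2.7, 0.7, 17.8]
width: 0.0308
grip_force: 28.0
```

play_rows:
  increments: "0 0 0 0 0 0.002 0.1;0 0 0 0 0 0.002 0.1;0 0 0 0 0 0.002 0.1"

```text
time: 39.3
ee_pos: [0.6457, -0.0465, 0.1483]
eef_rot: [1.0, -0.0, 0.004, 0.0]
ft_force: [-5.7, 1.9, 28.0]
width: 0.0308
grip_force: 28.0
```

Contact came at tcp 0.1485, so it hung 8 mm low. I relieve the pressure, then release.

play_rows:
  increments: "0 0 0 0 0 -0.002 0.1;0 0 0 0 0 -0.004 0.1;0 0 0 0 0 -0.004 0.1;0 0 0 0 0 -0.004 0.1"

```text
time: 39.7
ee_pos: [0.6443, -0.0466, 0.1483]
eef_rot: [1.0, -0.0, 0.001, -0.0]
ft_force: [1.3, 0.8, 7.8]
width: 0.0306
grip_force: 28.0
```

play_rows:
  increments: "0 0 0 0 0 -0.0005 0.1;0 0 0 0 0 -0.0005 0.4;0 0 0 0 0 -0.0005 0.6;0 0 0 0 0 -0.0005 0.8;0 0 0 0 0 -0.0005 1;0 0 0 0 0 -0.0005 1;0 0 0 0 0 -0.0005 1;0 0 0 0 0 -0.0005 1"

```text
time: 40.5
ee_pos: [0.6433, -0.0469, 0.1475]
eef_rot: [1.0, -0.0, -0.0, 0.0]
ft_force: [-0.5, 0.2, -0.1]
width: 0.075
grip_force: 0.0
```

play_rows:
  increments: "0 0 0 0 0 -0.03 1;0 0 0 0 0 -0.07 1;0 0 0 0 0 -0.11 1;0 0 0 -0.01 0.05 -0.11 1;0 0 0 -0.03 0.095 -0.11 1;0 0 0 -0.05 0.14 -0.11 1;0 0 0 -0.07 0.185 -0.11 1;0 0 0 -0.09 0.23 -0.11 1"

```text
time: 41.3
ee_pos: [0.5521, -0.2786, 0.2578]
eef_rot: [1.0, -0.0, 0.0, 0.0]
ft_force: [-0.7, -0.3, -0.3]
width: 0.0871
grip_force: 0.0
```

play_rows:
  increments: "0 0 0 -0.02 0.045 0 1;0 0 0 -0.035 0.08 0 1;0 0 0 -0.0395 0.083 0 1;0 0 0 -0.0395 0.083 0 1;0 0 0 -0.0395 0.083 0 1"

```text
time: 41.8
ee_pos: [0.5146, -0.3583, 0.2576]
eef_rot: [1.0, 0.001, 0.0, -0.0]
ft_force: [-0.8, 0.1, 0.2]
width: 0.0872
grip_force: 0.0
```

play_rows:
  increments: "0 0 0 0 0.001 0.02 1;0 0 0 0 0.001 0.05 1;0 0 0 0 0.001 0.08 1;0 0 0 0 0.001 0.1 1;0 0 0 0 0.001 0.11 1;0 0 0 0 0.001 0.114 1;0 0 0 0 0.001 0.115 1;0 0 0 0 0.001 0.115 1"

```text
time: 42.6
ee_pos: [0.5144, -0.3609, 0.1436]
eef_rot: [1.0, 0.0, 0.001, 0.0]
ft_force: [0.1, -0.8, -0.4]
width: 0.0867
grip_force: 0.0
```

play_rows:
  increments: "0 0 0 0 0 0 0.4;0 0 0 0 0 0 0.3;0 0 0 0 0 0 0.2;0 0 0 0 0 0 0.2;0 0 0 0 0 0 0.2;0 0 0 0 0 0 0.2;0 0 0 0 0 0 0.2;0 0 0 0 0 0 0.2"
  grip_force: 25

```text
time: 43.4
ee_pos: [0.5137, -0.3608, 0.1425]
eef_rot: [1.0, -0.0, 0.0, -0.0]
ft_force: [0.0, 0.5, 0.3]
width: 0.0421
grip_force: 25.0
```

play_rows:
  increments: "0 0 0 0 0 0 0.2;0 0 0 0 0 0 0.2;0 0 0 0 0 0 0.2"

```text
time: 43.7
ee_pos: [0.5138, -0.3608, 0.1425]
eef_rot: [1.0, -0.0, 0.0, -0.0]
ft_force: [0.4, 0.1, 1.0]
width: 0.0421
grip_force: 25.0
```

play_rows:
  increments: "0 0 0 0 0 -0.01 0.2;0 0 0 0 0 -0.03 0.2;0 0 0 0 0 -0.06 0.2;0 0 0 0 -0.01 -0.09 0.2;0 0 0 0 -0.03 -0.115 0.2;0 0 0 0 -0.06 -0.12 0.2;0 0 0 0 -0.1 -0.12 0.2;0 0 0 0 -0.14 -0.12 0.2"

```text
time: 44.5
ee_pos: [0.5135, -0.2198, 0.2633]
eef_rot: [1.0, -0.001, 0.0, 0.0]
ft_force: [1.1, -0.5, -1.1]
width: 0.0419
grip_force: 25.0
```

play_rows:
  increments: "0 0 0 0 -0.04 0 0.2;0 0 0 0.005 -0.08 0 0.2;0 0 0 0.015 -0.12 0 0.2;0 0 0 0.025 -0.155 0 0.2;0 0 0 0.035 -0.19 0 0.2;0 0 0 0.05 -0.215 0 0.2;0 0 0 0.065 -0.23 0 0.2;0 0 0 0.072 -0.234 0 0.2"

```text
time: 45.3
ee_pos: [0.5864, 0.0154, 0.2629]
eef_rot: [1.0, 0.001, 0.0, -0.0]
ft_force: [-0.5, -0.7, -1.0]
width: 0.042
grip_force: 25.0
```

play_rows:
  increments: "0 0 0 0 0 0 0.2;0 0 0 0 0 0 0.2;0 0 0 0 0 0.02 0.2;0 0 0 0 0 0.05 0.2;0 0 0 0 0 0.08 0.2;0 0 0 0 0 0.1 0.2;0 0 0 0 0 0.108 0.2;0 0 0 0 0 0.108 0.2"

```text
time: 46.1
ee_pos: [0.5851, 0.012, 0.154]
eef_rot: [1.0, -0.001, -0.001, 0.0]
ft_force: [-0.2, 0.9, -2.4]
width: 0.0421
grip_force: 25.0
```

play_rows:
  increments: "0 0 0 0 0 0 0.2;0 0 0 0 0 0 0.2"

```text
time: 46.3
ee_pos: [0.5865, 0.013, 0.156]
eef_rot: [1.0, -0.0, 0.001, 0.0]
ft_force: [0.0, 0.1, -0.7]
width: 0.0425
grip_force: 25.0
```

play_rows:
  increments: "0 0 0 0 0 0.003 0.2;0 0 0 0 0 0.004 0.2;0 0 0 0 0 0.004 0.2"

```text
time: 46.6
ee_pos: [0.5858, 0.0131, 0.1506]
eef_rot: [1.0, -0.0, 0.0, 0.0]
ft_force: [-0.8, -0.2, -2.0]
width: 0.0419
grip_force: 25.0
```

play_rows:
  increments: "0 0 0 0 0 0.001 0.2;0 0 0 0 0 0.001 0.2;0 0 0 0 0 0.001 0.2"

```text
time: 46.9
ee_pos: [0.5863, 0.0134, 0.1504]
eef_rot: [1.0, -0.0, 0.001, -0.0]
ft_force: [-0.5, 0.9, 5.9]
width: 0.0419
grip_force: 25.0
```

Contact at the expected height. I release, rise and retreat, then check.

play_rows:
  increments: "0 0 0 0 0 -0.0005 0.2;0 0 0 0 0 -0.0005 0.5;0 0 0 0 0 -0.0005 0.7;0 0 0 0 0 -0.0005 0.9;0 0 0 0 0 -0.0005 1;0 0 0 0 0 -0.0005 1;0 0 0 0 0 -0.0005 1;0 0 0 0 0 -0.0005 1"

```text
time: 47.7
ee_pos: [0.5858, 0.0131, 0.15]
eef_rot: [1.0, -0.0, -0.0, 0.0]
ft_force: [0.6, 0.5, -0.9]
width: 0.0823
grip_force: 0.0
```

play_rows:
  increments: "0 0 0 0 0 -0.03 1;0 0 0 0 0 -0.07 1;0 0 0 0 0 -0.11 1;0 0 0 0 0 -0.15 1;0 0 0 0 0.04 -0.15 1;0 0 0 0 0.09 -0.15 1;0 0 0 -0.03 0.13 -0.15 1;0 0 0 -0.06 0.17 -0.15 1"

```text
time: 48.5
ee_pos: [0.5248, -0.1585, 0.2995]
eef_rot: [1.0, -0.0, -0.0, -0.0]
ft_force: [1.4, -0.7, 0.0]
width: 0.0871
grip_force: 0.0
```

play_rows:
  increments: "0 0 0 -0.03 0.04 0 1;0 0 0 -0.06 0.08 0 1;0 0 0 -0.08 0.12 0 1;0 0 0 -0.1 0.16 0 1;0 0 0 -0.12 0.2 0 1;0 0 0 -0.14 0.24 0 1;0 0 0 -0.14 0.26 0 1;0 0 0 -0.14 0.26 0 1"

```text
time: 49.3
ee_pos: [0.3839, -0.4198, 0.2993]
eef_rot: [1.0, -0.003, -0.0, 0.0]
ft_force: [0.3, 1.1, 0.7]
width: 0.0874
grip_force: 0.0
```

Run:
```python
from fit import *
for n,box in(("top",(278,140,362,220)),("scene",(240,145,360,262))):
    a=cam(n);b=old(n);u0,v0,u1,v1=box
    A=a["color"][v0:v1,u0:u1];B=b["color"][v0:v1,u0:u1]
    d=np.abs(A.astype(int)-B).max(2);print(n,"mean",d.mean().round(2),"frac>40",(d>40).mean().round(4),np.argwhere(d>60)[:25,::-1].tolist() if (d>60).sum()<26 else (d>60).sum())
    g=[cv2.cvtColor(x.copy(),cv2.COLOR_RGB2GRAY).astype(np.float32) for x in(B,A)]
    pts={"top":{"clear":(299,162),"stop":(318,183),"amber":(341,161),"spray":(289,202)},"scene":{"clear":(266,178),"stop":(305,176),"amber":(305,151),"spray":(294,240)}}[n]
    for k,(u,v) in pts.items():
        p,q=[x[max(0,v-v0-12):v-v0+13,max(0,u-u0-12):u-u0+13].copy() for x in g];print(k,np.round(cv2.phaseCorrelate(p,q,cv2.createHanningWindow(p.shape[::-1],cv2.CV_32F)),2))
t=cam("scene");im=t["color"].astype(int);r=im[290:340,215:265];m=(r[...,0]-r[...,2]>40);print("dropper px",m.sum(),np.argwhere(m).mean(0)[::-1]+[215,290],proj(t,(.503,.307,.048+.025)))
print(read_state()["ee_pos"])
```

```text
top mean 6.79 frac>40 0.0217 76Traceback (most recent call last):
  File "<stdin>", line 9, in <module>
    return _wrapfunc(a, 'round', decimals=decimals, out=out)
    return _wrapit(obj, method, *args, **kwds)
    conv = _array_converter(obj)
ValueError: setting an array element with a sequence. The requested array has an inhomogeneous shape after 1 dimensions. The detected shape was (2,) + inhomogeneous part.
```

Run:
```python
from fit import *
P={"top":{"clear":(299,162),"stop":(318,183),"amber":(341,161),"spray":(289,202)},"scene":{"clear":(266,178),"stop":(305,176),"amber":(305,148),"spray":(294,235)}}
for n in P:
    a=cam(n);b=old(n);g=[cv2.cvtColor(np.ascontiguousarray(x["color"]),cv2.COLOR_RGB2GRAY) for x in(b,a)]
    for k,(u,v) in P[n].items():
        t=g[0][v-9:v+10,u-9:u+10];w=g[1][v-18:v+19,u-18:u+19]
        r=cv2.matchTemplate(w,t,cv2.TM_CCOEFF_NORMED);_,m,_,l=cv2.minMaxLoc(r);print(n,k,"shift px",l[0]-9,l[1]-9,round(m,3))
im=a["color"].astype(int)[290:340,215:265];m=im[...,0]-im[...,2]>40
print("dropper",m.sum(),np.argwhere(m).mean(0)[::-1]+[215,290],proj(a,(.503,.307,.073)))
```

```text
top clear shift px 0 0 0.973
top stop shift px 0 0 0.986
top amber shift px 0 -1 0.976
top spray shift px 0 0 1.0
scene clear shift px 0 0 0.986
scene stop shift px 0 0 0.945
scene amber shift px -1 0 0.953
scene spray shift px 0 0 0.999
dropper 102 [235.2745098  315.48039216] [236.87248264 316.79965954]
```

All tall bottles stand within a pixel (about 2.5 mm) of their starting pictures, the spray has not moved, and the dropper is on the pan. I hand in.

```bash
python3 -c "
from bench import *
print(close_job())"
```

```text
the job is handed in; nothing more can be done
None
```

The job is handed in at about 49 s: the dropper bottle stands upright at the middle of the pan, the three tall bottles are back upright within about 2.5 mm of their starting spots, and the nasal spray has not moved.

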